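# Present a castor to the inspection camera at the goods-in bench

### The job

First swivel the camera head of the inspection stand so that its lens looks straight along the base plate, over the round disc. Then take the larger of the two castors out of the cardboard tray, leaving the other parts in the tray, and hold it in the air before the lens: upright as it stood (wheel up), the middle of its wheel at lens height straight above the middle of the disc, turned so that the wheel's rolling direction runs along the base plate (its tread, not its side, faces the lens). Finish while holding it still there; do not put it down or let go.

Things in the scene. Friction and masses are not known exactly. Their poses are not given: they have to be found in the camera images.
- stand: inspection stand fixed to the bench: aluminium base plate 320 x 110 x 12 mm; origin at its underside's centre, x along its length from camera post to disc, z up. The post (34 mm diameter, top at 131 mm) stands at x = -100 mm; a flat black disc 70 mm across, top at 16 mm, lies at x = +100 mm, both on the centre line. Place and yaw vary
- scan_head (a joint): swivel angle (rad) of the camera head about the post's vertical axis: 0 when the lens looks straight along the base plate to above the disc, growing counterclockwise as seen from above, range -1.5 to 1.5. Stiff friction swivel (about 0.12 N m), stays where it is left
- head_mid (a point): centre of the grey camera head on its swivel axis, half-way up, 158 mm above the bench; x is where the lens looks, z up. Box 48 mm wide (y), 132 to 184 mm above the bench (vent ribs to 187), from x = -60 to 40 mm; before it a white ring 56 mm across to 50 mm, a black lens barrel 36 mm across to 65 mm. Can be gripped across its width from above and turned
- spot (a point): the point in the air straight above the middle of the disc at lens height (158 mm above the bench), 135 mm before the lens front when the head is set; axes as the stand's
- castor: larger castor, loose, 0.25 kg, steel fork, stands on its plate, wheel up, 80 mm high; origin at the plate's underside centre, z up, x rolling direction, y axle. Plate 72 (x) x 56 (y) x 5 mm; black wheel 60 mm diameter, 22 mm wide; fork cheeks 32 mm wide (x), 32 mm over their outer faces (y), top 63 mm above the underside: grip across them. Same front and back
- castor_mid (a point): centre of the larger castor's wheel (on the axle, 50 mm above the plate's underside, 30 mm below the wheel's top); axes as castor
- small_castor_mid (a point): wheel centre of the smaller castor of the same make, loose, 50 mm high, plate 48 x 40 mm, wheel 36 mm diameter, axle 32 mm above its underside
- foot_mid (a point): middle of a levelling foot, loose: black disc 48 mm across with an upright steel stem, 72 mm high in all, this point 36 mm above its underside
- tray: open cardboard tray fixed to the bench, 170 (x) x 330 (y) x 42 mm high, walls and floor 5 mm; origin at the centre of its underside. The two castors and the foot stand on its floor in a row along y, about 100 mm apart, in any order; its place and yaw vary
Things that resemble listed ones, but are neither listed nor needed, are in the scene too. What is shaped like the castor but yellow is not meant.

How it is judged:
By the outcome, as a careful person would: the job done as asked, in the order asked, and still so for the second after the job is handed in, while the arm keeps its last pose, push and grip.
It also fails if it takes over 48 s, if anything falls off the work surface, if the arm or the gripper's body presses on something with over 40 N, if the wrist force passes 120 N, or if a joint passes its speed limit or range.

### The arm

A 7-joint arm with a two-finger parallel gripper is mounted at the origin on the work surface. World frame = base frame: x ahead of the robot, y to its left, z up, the work surface at z = 0. Lengths are in mm, angles in rad, forces in N, time in s.
With the tool pointing down it reaches from about 400 to 875 mm from the base axis. Payload 4.4 kg.
Tool frame: the origin (TCP) lies at the very end of the fingers, on their centre line; the grasp point (between the pads) lies 19 mm behind it; y points along the fingers, z is the direction in which the jaws open and shut, and the axes are right-handed (so a half turn about y gives the same grasp; the last joint's range is limited). The gripper opens to 85 mm and grips with 20 to 120 N. Pads are 22 mm wide; open, the fingers measure 114 mm over their backs; the gripper's body (76 mm by 85 mm) begins 54 mm behind the grasp point. The pads swing forward as they close: fully open they stand 13 mm farther back than shut.
Start: joints at [-1.394, 0.628, 0.038, 1.517, -0.027, 0.996, -0.02], TCP at [156.248, 630.956, 201.913] pointing down, gripper open.
Joint ranges: [-3.06, 3.06], [-0.37, 2.12], [-1.25, 1.32], [0.18, 2.47], [-1.1, 4.24], [0.23, 1.98], [-2.94, 2.94]. Speed limits (rad/s): [2.57, 2.57, 3.14, 3.14, 3.14, 3.14, 3.14].

### API

Orientations are given as [roll, pitch, yaw] about the fixed x, y, z axes, in that order (R = Rz(yaw) Ry(pitch) Rx(roll)).
In Python, from cell import ctrl, imaging, finish_job gives the robot as it stands.
- The arm moves only by the shell command python3 -m inch 'ROWS'. ROWS is JSON, one flat list of numbers, 7 for each row, row after row: the opening, from 0 (shut) to 1 (fully open), then the shift along the tool's x, y, z in cm, then the turn, a rotation vector about the tool's x, y, z in degrees. A call has 1 to 12 rows; each row is the pose to reach, as a shift and turn from the pose commanded when the call began, along the tool's axes at that moment; what a row does not reach only later rows make up. A row lasts 1/10 s, in which the tool goes at most 50 mm and 8.59 degrees, less where a joint would pass 70% of its speed; a pose out of reach is approached as far as the arm can. A call with a gripper value outside its range is refused whole. The fingers move at their own pace and stop on an object; the grip force is fixed at half the most. Time passes only in rows, so rows that repeat a pose let the fingers close. It gives the time, the measured TCP pose, the force and the opening at its end, in the units of the state.
- ctrl.read_state(): the state, without advancing time (a new reading comes with each control period).
- imaging.get_image(name): name is "scene" or "side" or "wrist"; returns a dict with "img" (384x512x3 uint8, red, green, blue), "fx", "fy", "cx", "cy" (pixels), "R" (3x3) and "t" (3): a world point X has camera coordinates R X + t. Camera axes: x right, y down, z forward; pixel columns grow to the right and rows downward; lengths in mm; the calibration is good to about 2 mm. A picture is of the moment at which its call begins. There is no depth.
- finish_job(): hands the job in, once; it reports no verdict.
The state is a dict: "clock": time; "qpos": joint angles; "qd": joint speeds; "tau": joint torques, N m; "eef_pos": TCP position; "tool_rot": TCP orientation; "force": force on the tool from outside, world axes, zero at the start; "torque": the same for the moment, N m; "width": finger opening in mm.
Only numpy, scipy, OpenCV 4.12 (cv2) and the standard library are available. Lean on these libraries where they do the work, as an engineer would, in place of code of your own. Each camera call takes 0.05 s, during which the arm holds its last target.

## Working session

There is one attempt and no reset: what is moved stays moved. The work goes in short steps, Python scripts to look and compute and a shell command to move; the robot and the scene stay as the last step left them, time stands still between calls to the robot, and variables do not carry over. Pictures are saved under pics/ and viewed, and the job is handed in when it is done.

```bash
ls; mkdir -p pics; python3 - <<'E'
from cell import ctrl, imaging
import cv2
s=ctrl.read_state()
print(s)
for n in ["scene","side","wrist"]:
    d=imaging.get_image(n)
    cv2.imwrite(f"pics/{n}0.png",d["img"][:,:,::-1])
    import pickle; pickle.dump(d,open(f"{n}0.pkl","wb"))
    print(n,d["fx"],d["cx"],d["cy"],d["R"],d["t"])
E
```

```text
pics
{'clock': 0.0, 'qpos': array([-1.39381679,  0.62935436,  0.03843915,  1.51838378, -0.02700996,
        0.99629579, -0.02004135]), 'qd': array([ 0.00077199,  0.00047957, -0.00047231, -0.00140567, -0.00043972,
        0.00028862, -0.00072923]), 'tau': array([-9.81789890e-04, -5.63393354e+01,  1.22504298e+00, -1.93437731e+01,
        1.06694808e-02,  1.09141695e-02, -3.14308409e-06]), 'eef_pos': array([156.0633589 , 630.27507068, 200.9787144 ]), 'tool_rot': array([-1.57271968e+00, -1.62723328e-05, -2.42824386e-01]), 'force': array([ 0.62000479, -0.30366645, -0.04860704]), 'torque': array([-0.01097343,  0.01198456,  0.05020158]), 'width': 85.36991982397454}
scene 413.52306745497054 246.35030944782838 189.7563731089989 [[-0.49446981  0.86910541 -0.01246525]
 [ 0.68636693  0.38162309 -0.6190834 ]
 [-0.5332917  -0.31467379 -0.78522631]] [ 226.06336354 -280.87638147 1498.67705975]
side 497.06771146061243 263.4630364915517 197.40095789207365 [[ 0.9926001  -0.12136934  0.00381209]
 [-0.08863824 -0.74565675 -0.66040842]
 [ 0.08299584  0.65518356 -0.75089693]] [-486.6967107   129.14641965 1236.19510136]
wrist 339.90070225527404 255.78917827276737 193.93672513638734 [[ 0.24132956  0.97043971 -0.00261167]
 [ 0.92935078 -0.23033503  0.28853578]
 [ 0.27940502 -0.07205937 -0.95746555]] [-648.73581861  -37.61772822  380.84812275]
```

View pics/scene0.png

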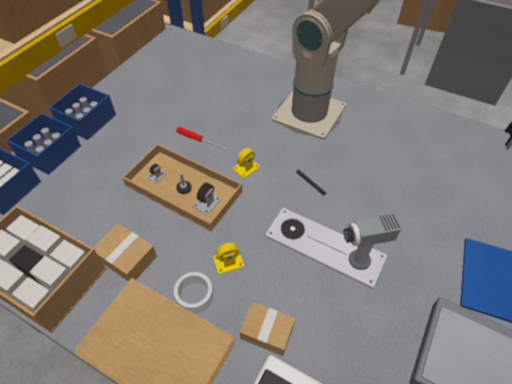

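View pics/side0.png

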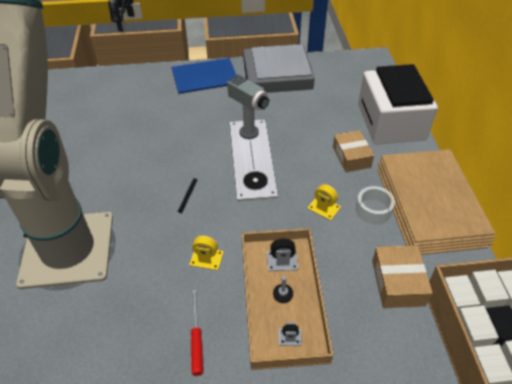

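View pics/wrist0.png

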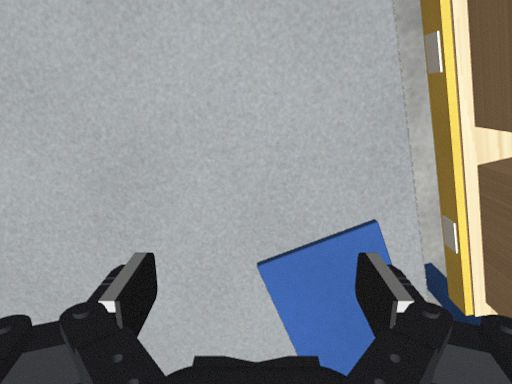

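The scene view has the larger castor (black wheel, steel fork) in the tray at (207,192). The foot is at (183,187) and the small castor at (155,170). Yellow look-alikes stand outside the tray at (246,160) and (228,256). In the side view the large castor is at (283,252), the foot at (284,291) and the small castor at (290,334). The stand's disc is at scene (292,229) and side (256,180), and its head is turned off the plate axis. Next I'll take close crops.

```bash
python3 - <<'E'
import cv2
a=cv2.imread("pics/scene0.png");b=cv2.imread("pics/side0.png")
def crop(im,x0,y0,w,h,k,n): cv2.imwrite(n,cv2.resize(im[y0:y0+h,x0:x0+w],None,fx=k,fy=k,interpolation=cv2.INTER_CUBIC))
crop(a,255,195,150,100,5,"pics/c1.png")
crop(b,215,70,75,135,4,"pics/c2.png")
crop(a,115,140,135,90,5,"pics/c3.png")
crop(b,230,220,110,150,4,"pics/c4.png")
E
```

```text
(no output)
```

View pics/c1.png

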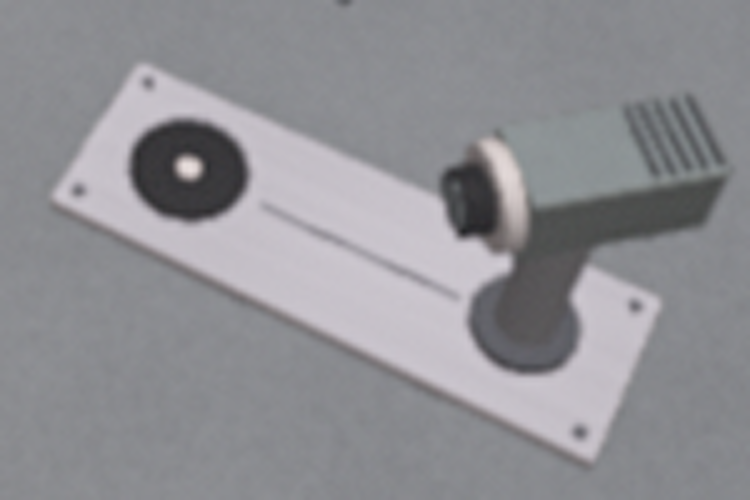

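View pics/c2.png

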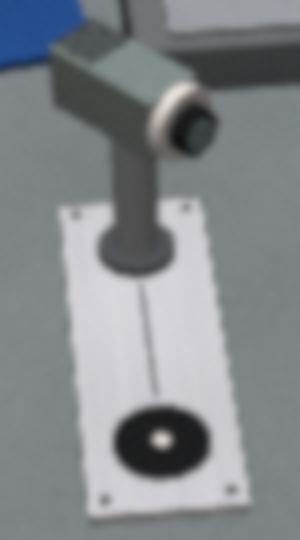

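View pics/c3.png

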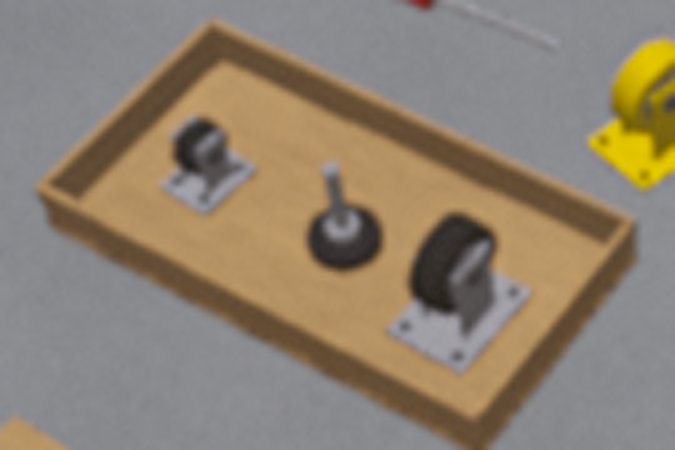

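View pics/c4.png

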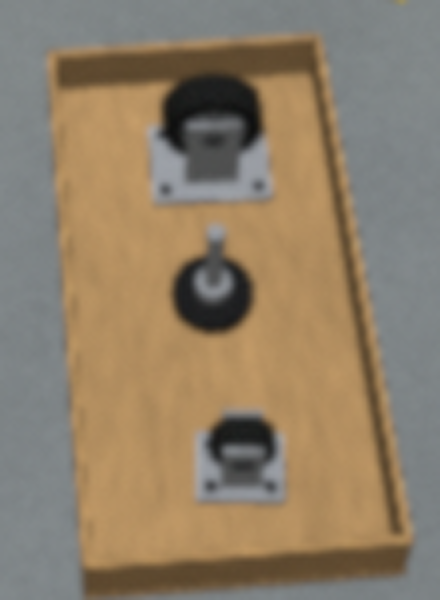

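```bash
cat > h.py <<'E'
import numpy as np,pickle
def ray(d,u,v):
    p=np.array([(u-d["cx"])/d["fx"],(v-d["cy"])/d["fy"],1.])
    R=d["R"];o=-R.T@d["t"];return o,R.T@p
def onz(d,u,v,z):
    o,r=ray(d,u,v);return o+r*(z-o[2])/r[2]
def tri(a,ua,b,ub):
    o1,r1=ray(a,*ua);o2,r2=ray(b,*ub)
    A=np.c_[r1,-r2];s=np.linalg.lstsq(A,o2-o1,rcond=None)[0]
    p,q=o1+s[0]*r1,o2+s[1]*r2
    return (p+q)/2,np.linalg.norm(p-q)
def unc(p,x0,y0,k): return ((p[0]+.5)/k-.5+x0,(p[1]+.5)/k-.5+y0)
def proj(d,X):
    c=d["R"]@X+d["t"];return d["fx"]*c[0]/c[2]+d["cx"],d["fy"]*c[1]/c[2]+d["cy"]
def load(n): return pickle.load(open(n+".pkl","rb"))
E
python3 - <<'E'
from h import *
np.set_printoptions(precision=1,suppress=True)
a=load("scene0");b=load("side0")
c1=lambda p:unc(p,255,195,5);c2=lambda p:unc(p,215,70,4);c3=lambda p:unc(p,115,140,5);c4=lambda p:unc(p,230,220,4)
def L(n,d,f,pts,z):
    P=[onz(d,*f(p),z)[:2] for p in pts]; print(n,*P)
    return np.array(P)
# order: discfar.. ring
P=L("plate sc",a,c1,[(142,63),(52,198),(592,464),(660,302)],12)
def ang(v): return np.degrees(np.arctan2(v[1],v[0]))
print(P.mean(0),ang(P[0]-P[3]),ang(P[1]-P[2]),np.linalg.norm(P[0]-P[3]),np.linalg.norm(P[0]-P[1]))
P=L("plate sd",b,c2,[(90,515),(249,503),(202,200),(62,207)],12)
print(P.mean(0),ang(P[0]-P[3]),ang(P[1]-P[2]),np.linalg.norm(P[0]-P[3]),np.linalg.norm(P[0]-P[1]))
L("disc",a,c1,[(188,168)],16);L("disc",b,c2,[(161,440)],16)
H=L("head sc",a,c1,[(503,130),(690,95),(728,169),(534,203)],184)
print(ang(H[0]-H[1]),ang(H[3]-H[2]),np.linalg.norm(H[0]-H[3]),np.linalg.norm(H[0]-H[1]))
print("lens",tri(a,c1((460,202)),b,c2((200,131))))
P=L("cast sc",a,c3,[(387,328),(460,370),(530,290)],10); print(ang(P[1]-P[0]),ang(P[2]-P[1]),(P[0]+P[2])/2,np.linalg.norm(P[1]-P[0]),np.linalg.norm(P[2]-P[1]))
P=L("cast sd",b,c4,[(149,128),(156,202),(272,197)],10); print(ang(P[2]-P[1]),(P[0]+P[2])/2,np.linalg.norm(P[2]-P[1]))
P=L("tray sc",a,c3,[(212,20),(40,188),(480,440),(635,222)],42);print(P.mean(0),ang(P[0]-P[3]),ang(P[1]-P[2]))
P=L("tray sd",b,c4,[(50,50),(320,37),(410,543),(83,570)],42);print(P.mean(0),ang(P[0]-P[3]),ang(P[1]-P[2]))
L("foot",a,c3,[(330,168)],77);L("foot",b,c4,[(216,230)],77)
E
```

```text
plate sc [433.3 111.3] [542.  108.9] [548.4 426.5] [439.9 427.5]
[490.9 268.6] -91.18726664101784 -91.15484025768446 316.1961785309337 108.74085773815551
plate sd [432.3 107.7] [539.7 105.7] [547.2 422.7] [438.2 427.1]
[489.3 265.8] -91.0687265078599 -91.35781225496333 319.4236552096278 107.43161211314603
disc [489.1 167.9]
disc [486.8 167.1]
head sc [501.  325.8] [438.1 397. ] [470.7 425.3] [532.7 352.6]
-48.526296136722394 -49.52888377646486 41.51591687213736 95.01193555591111
lens (array([532.1, 320.7, 159. ]), np.float64(0.19023291551046348))
cast sc [ 557.4 -129.5] [561.8 -74.7] [491.6 -69.9]
85.40537244951057 176.0659560969606 [524.5 -99.7] 54.99332951963739 70.33261137267482
cast sd [489.9 -72.6] [ 487.2 -126.4] [ 556.6 -131.1]
-3.9194167929293346 [ 523.2 -101.9] 69.49436383016302
tray sc [ 424.2 -354. ] [ 590.6 -358.6] [613.5 -24.5] [437.1 -27.2]
[ 516.4 -191.1] -92.24978710932035 -93.92912817423253
tray sd [433.7 -29.9] [600.3 -39.7] [ 586.5 -365.8] [ 419.5 -359.9]
[ 510.  -198.8] 87.54202774441444 87.58683668399475
foot [ 513.4 -190.9]
foot [ 511.4 -191.4]
```

```bash
cat >> h.py <<'E'
from scipy.spatial.transform import Rotation as Ro
def go(x,y,z,yaw,pos=None,rot=None):
    from cell import ctrl
    s=ctrl.read_state();p=s["eef_pos"] if pos is None else np.array(pos)
    R0=Ro.from_euler("xyz",s["tool_rot"] if rot is None else rot)
    R1=Ro.from_euler("xyz",[-np.pi/2,0,np.radians(yaw)])
    sh=R0.inv().apply(np.array([x,y,z])-p)/10
    tv=(R0.inv()*R1).as_rotvec(degrees=True)
    print("clock",s["clock"],"pos",p.round(1),"rot",np.degrees(s["tool_rot"]).round(1),"w",round(s["width"],1),"F",s["force"].round(1),"\nshift",sh.round(2),"turn",tv.round(1))
E
python3 -c "
from h import *
go(492,367,235,-49.2)"
```

```text
clock 0.15 pos [156.1 630.4 201.2] rot [-90.1  -0.  -13.9] w 85.6 F [ 0.5 -0.2 -0.6] 
shift [ 38.94  -3.36 -17.5 ] turn [ 0.1 35.3  0. ]
```

```bash
python3 -m inch '[1,5,-3.3,-2.2,0,6,0, 1,20,-3.3,-9,0,20,0, 1,38.9,-3.3,-17.5,0,35.3,0, 1,38.9,-3.3,-17.5,0,35.3,0, 1,38.9,-3.3,-17.5,0,35.3,0, 1,38.9,-3.3,-17.5,0,35.3,0, 1,38.9,-3.3,-17.5,0,35.3,0, 1,38.9,-3.3,-17.5,0,35.3,0, 1,38.9,-3.3,-17.5,0,35.3,0, 1,38.9,-3.3,-17.5,0,35.3,0, 1,38.9,-3.3,-17.5,0,35.3,0, 1,38.9,-3.3,-17.5,0,35.3,0]'
python3 - <<'E'
from h import *
from cell import imaging
import cv2
go(492,367,150,-49.2)
d=imaging.get_image("wrist");pickle.dump(d,open("wrist1.pkl","wb"))
im=d["img"][:,:,::-1].copy();cv2.imwrite("pics/wrist1.png",im)
for h in [184]:
  for X in [(492,367,184)]: print(proj(d,np.array(X)))
E
```

```text
clock: 1.35
eef_pos: [490.3, 368.8, 234.5]
tool_rot: [-1.572, 0.001, -0.857]
force: [-0.8, 0.9, -0.4]
width: 85.3
clock 1.35 pos [490.3 368.8 234.5] rot [-90.    0.1 -49.1] w 85.3 F [-0.8  0.9 -0.4] 
shift [0.26 8.45 0.01] turn [ 0.   0.1 -0.1]
(np.float64(255.9553999753863), np.float64(205.6654849697955))
```

View pics/wrist1.png

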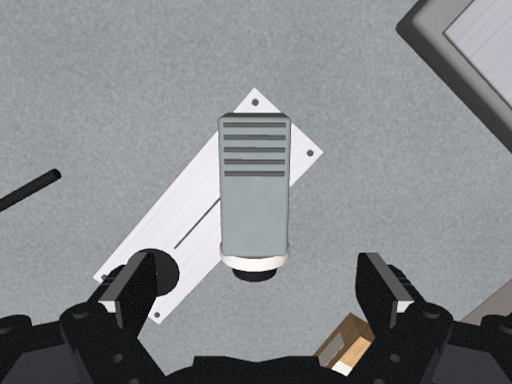

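The wrist view shows the head at columns 220–290, centred between the fingers and square to the jaws. The plate's corners are at (255,88), (322,152), (159,323) and (95,278).

```bash
python3 - <<'E'
from h import *
import cv2
np.set_printoptions(precision=1,suppress=True)
d=load("wrist1")
P=np.array([onz(d,*p,12)[:2] for p in [(255,88),(322,152),(159,323)]])
print(P); ang=lambda v:np.degrees(np.arctan2(v[1],v[0]))
print("stand yaw",ang(P[2]-P[1]),np.linalg.norm(P[2]-P[1]),np.linalg.norm(P[0]-P[1]),"ctr",(P[0]+P[2])/2)
H=np.array([onz(d,*p,184)[:2] for p in [(219,118),(291,118),(288,255),(222,255)]])
print(H,ang(H[3]-H[0]),ang(H[2]-H[1]),H.mean(0))
# line mark and screw holes
Q=np.array([onz(d,*p,12)[:2] for p in [(221,197),(175,248)]]);print("line",ang(Q[1]-Q[0]))
S=np.array([onz(d,*p,12)[:2] for p in [(310,153),(157,315),(255,102)]]);print("holes",ang(S[1]-S[0]),ang(S[2]-S[0]))
E
```

```text
[[439.  426.5]
 [545.1 423.6]
 [540.5 107.5]]
stand yaw -90.83031202335914 316.19387775336384 106.13604259120079 ctr [489.7 267. ]
[[435.1 396.4]
 [470.1 426.7]
 [534.3 353.7]
 [498.1 322.3]] -49.651400528295625 -48.72556640157656 [484.4 374.8]
line -90.8434907476645
holes -90.85200567825419 178.99128505469466
```

```bash
python3 -m inch '[1,0.2,2,0,0,0,0, 1,0.2,5,0,0,0,0, 1,0.2,7.5,0,0,0,0, 1,0.2,8.9,0,0,0,0, 1,0.2,8.9,0,0,0,0, 1,0.2,8.9,0,0,0,0, 0.7,0.2,8.9,0,0,0,0, 0.6,0.2,8.9,0,0,0,0]'
python3 -m inch '[0.5,0,0,0,0,0,0, 0.4,0,0,0,0,0,0, 0.4,0,0,0,0,0,0, 0.4,0,0,0,0,0,0]'
```

```text
clock: 2.2
eef_pos: [493.8, 366.6, 147.2]
tool_rot: [-1.568, -0.0, -0.859]
force: [-0.0, 0.7, 0.6]
width: 59.1
clock: 2.6
eef_pos: [492.0, 365.1, 147.4]
tool_rot: [-1.573, 0.001, -0.859]
force: [-4.5, -2.9, 9.0]
width: 45.8
```

```bash
python3 -m inch '[0.4,0,0,0,0,6,0, 0.4,0,0,0,0,12,0, 0.4,0,0,0,0,18,0, 0.4,0,0,0,0,24,0, 0.4,0,0,0,0,30,0, 0.4,0,0,0,0,36,0, 0.4,0,0,0,0,41.8,0, 0.4,0,0,0,0,41.8,0, 0.4,0,0,0,0,41.8,0]'
python3 - <<'E'
from h import *
from cell import imaging
import cv2
go(492,367,150,-91)
for n in ["wrist","scene","side"]:
    d=imaging.get_image(n);pickle.dump(d,open(n+"2.pkl","wb"));cv2.imwrite(f"pics/{n}2.png",d["img"][:,:,::-1])
E
```

```text
clock: 3.5
eef_pos: [490.5, 364.5, 147.3]
tool_rot: [-1.576, -0.002, -1.589]
force: [-7.5, -4.1, 12.1]
width: 45.6
clock 3.5 pos [490.5 364.5 147.3] rot [-90.3  -0.1 -91. ] w 45.6 F [-7.5 -4.1 12.1] 
shift [-0.25 -0.27  0.14] turn [ 0.3 -0.   0.1]
```

View pics/wrist2.png

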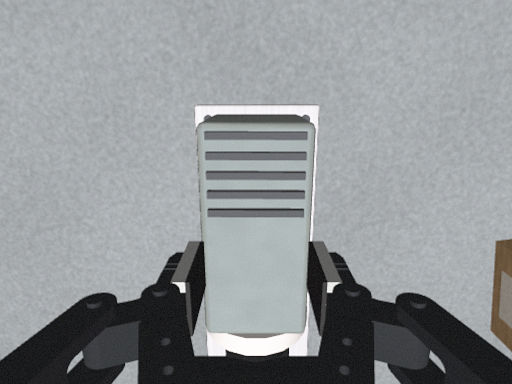

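The head sits between the pads and lies parallel to the plate edges (columns 195–319). I'll release it, rise and check from above.

```bash
python3 -m inch '[0.6,0,0,0,0,0,0, 1,0,0,0,0,0,0, 1,0,0,0,0,0,0, 1,0,0,0,0,0,0, 1,0,-3,0,0,0,0, 1,0,-7,0,0,0,0, 1,0,-10,0,0,0,0, 1,0,-10,0,0,0,0, 1,0,-10,0,0,0,0]'
python3 - <<'E'
from h import *
from cell import imaging
import cv2
go(524,-100.5,160,-4)
for n in ["wrist","scene","side"]:
    d=imaging.get_image(n);pickle.dump(d,open(n+"3.pkl","wb"));cv2.imwrite(f"pics/{n}3.png",d["img"][:,:,::-1])
E
```

```text
clock: 4.55
eef_pos: [493.4, 366.3, 246.4]
tool_rot: [-1.57, 0.001, -1.588]
force: [-0.2, -0.4, -0.1]
width: 85.3
clock 4.55 pos [493.4 366.3 246.4] rot [-89.9   0.1 -91. ] w 85.3 F [-0.2 -0.4 -0.1] 
shift [46.63  8.59  3.88] turn [ -0.1 -87.   -0. ]
```

View pics/wrist3.png

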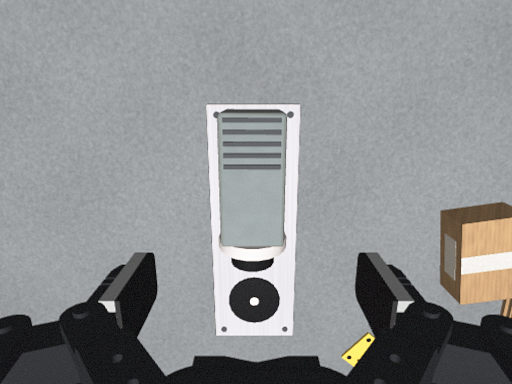

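View pics/side3.png

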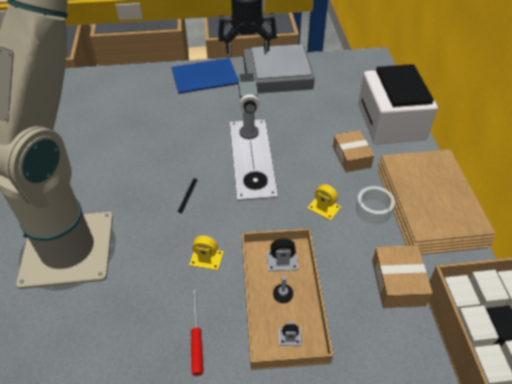

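```bash
python3 - <<'E'
from h import *
import cv2
d=load("wrist3");im=d["img"].astype(int)
ang=lambda v:np.degrees(np.arctan2(v[1],v[0]))
def edges(mask,r0,r1,z):
    out=[]
    for side in (0,1):
        P=[]
        for r in range(r0,r1):
            c=np.where(mask[r,190:320])[0]
            if len(c): P.append(onz(d,190+(c.min()-.5 if side==0 else c.max()+.5),r,z)[:2])
        P=np.array(P);v=np.polyfit(P[:,1],P[:,0],1)
        out.append((ang(-np.array([v[0],1])),np.polyval(v,267),np.polyval(v,367)))
    print(out); print(np.mean(out,0))
br=im.min(2)>185
edges(br,255,325,12)
edges(br,115,325,12)
gm=(im[:,:,1]-im[:,:,0]>6)&(im.min(2)<185)
print(im[200,200:300:4].tolist())
edges(gm,185,232,184)
mask=(im.max(2)<70);mask[:, :215]=0;mask[:,290:]=0;mask[:275]=0;mask[330:]=0
c=np.argwhere(mask);x0=(c[:,1].min()+c[:,1].max())/2;y0=(c[:,0].min()+c[:,0].max())/2
print("disc",x0,y0,onz(d,x0,y0,16))
E
```

```text
[(np.float64(-91.01729071058912), np.float64(434.31608152604394), np.float64(436.0917753563819)), (np.float64(-90.8938250537956), np.float64(543.4343087321116), np.float64(544.994454308814))]
[-90.95555788 488.87519513 490.54311483]
[(np.float64(-90.93941218453574), np.float64(434.1518305555963), np.float64(435.79156105623713)), (np.float64(-90.94521427359373), np.float64(543.5077367940288), np.float64(545.1575965900228))]
[-90.94231323 488.82978367 490.47457882]
[[166, 169, 172], [165, 170, 170], [152, 156, 158], [244, 241, 246], [241, 238, 243], [144, 149, 145], [162, 171, 172], [163, 174, 173], [161, 171, 171], [166, 174, 176], [163, 172, 171], [164, 174, 173], [163, 171, 171], [160, 168, 170], [164, 172, 171], [166, 174, 173], [167, 177, 177], [163, 172, 173], [159, 167, 169], [157, 166, 166], [164, 173, 174], [121, 122, 121], [241, 240, 243], [238, 236, 240], [236, 232, 236]]
[(np.float64(-97.23631658447366), np.float64(452.2336694472208), np.float64(464.9310084131542)), (np.float64(-96.28545392227855), np.float64(508.9329296552057), np.float64(519.947336026463))]
[-96.76088525 480.58329955 492.43917222]
disc 254.0 299.5 [487.67199735 167.76405617  16.        ]
```

```bash
python3 - <<'E'
from h import *
import cv2
d=load("wrist3");im=d["img"].astype(int)
dk=im.min(2)<200
ang=lambda v:np.degrees(np.arctan2(v[1],v[0]))
L=[];Rr=[]
for r in range(122,234):
    c=254
    l=c
    while dk[r,l]: l-=1
    q=c
    while dk[r,q]: q+=1
    L.append(onz(d,l+.5,r,184)[:2]);Rr.append(onz(d,q-.5,r,184)[:2])
for P in (L,Rr,(np.array(L)+Rr)/2):
    P=np.array(P)
    for k in range(3):
        v=np.polyfit(P[:,1],P[:,0],1);res=abs(P[:,0]-np.polyval(v,P[:,1]));P=P[res<max(1,2*res.std())]
    print(ang(-np.array([v[0],1])),np.polyval(v,367),len(P))
E
```

```text
-91.12253109111927 466.66154911185674 112
-91.11614575800046 514.5605609791564 112
-91.11939125908292 490.6110677619205 112
```

Head axis measures −91.1° and plate axis −90.95°, so the lens is set to within about 0.2°. Next I'll move above the castor.

```bash
python3 -m inch '[1,4,0,0.3,0,-7,0, 1,8.5,0,0.7,0,-15,0, 1,13,0,1,0,-23,0, 1,17.5,0,1.4,0,-31,0, 1,22,0,1.8,0,-39,0, 1,26.5,0,2.2,0,-47,0, 1,31,0,2.6,0,-55,0, 1,35.5,0,3,0,-63,0, 1,40,0,3.4,0,-71,0, 1,44,0,3.7,0,-79,0, 1,46.6,0,3.9,0,-87,0, 1,46.6,0,3.9,0,-87,0]'
python3 -c "
from h import *
go(524,-100.5,215,-4)"
```

```text
clock: 5.9
eef_pos: [522.8, -106.1, 244.9]
tool_rot: [-1.573, 0.002, -0.076]
force: [-0.3, 0.0, 0.6]
width: 85.4
clock 5.9 pos [ 522.8 -106.1  244.9] rot [-90.1   0.1  -4.3] w 85.4 F [-0.3  0.   0.6] 
shift [0.09 2.98 0.57] turn [ 0.1 -0.3 -0.1]
```

```bash
python3 -m inch '[1,0.1,0,0.3,0,0,0, 1,0.1,0,0.3,0,0,0]'
python3 - <<'E'
from h import *
from cell import imaging
import cv2
go(524,-100.5,45,-4)
d=imaging.get_image("wrist");pickle.dump(d,open("wrist4.pkl","wb"));cv2.imwrite("pics/wrist4.png",d["img"][:,:,::-1])
E
```

```text
clock: 6.1
eef_pos: [525.0, -95.4, 245.2]
tool_rot: [-1.569, 0.001, -0.069]
force: [-0.1, 0.1, 0.9]
width: 85.3
clock 6.1 pos [525.  -95.4 245.2] rot [-89.9   0.1  -3.9] w 85.3 F [-0.1  0.1  0.9] 
shift [-0.04 20.02 -0.54] turn [-0.1  0.1 -0.1]
```

View pics/wrist4.png

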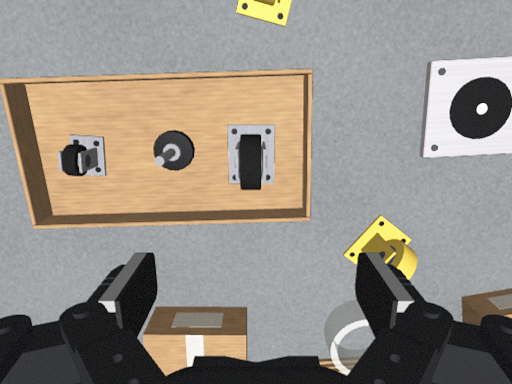

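The wrist view shows the large castor at (251,158) with its rolling direction running up the image. The foot is at (173,151) and the small castor at (82,157). A close crop next.

```bash
python3 - <<'E'
import cv2
a=cv2.imread("pics/wrist4.png")
cv2.imwrite("pics/c5.png",cv2.resize(a[110:200,205:305],None,fx=6,fy=6,interpolation=cv2.INTER_CUBIC))
E
```

```text
(no output)
```

View pics/c5.png

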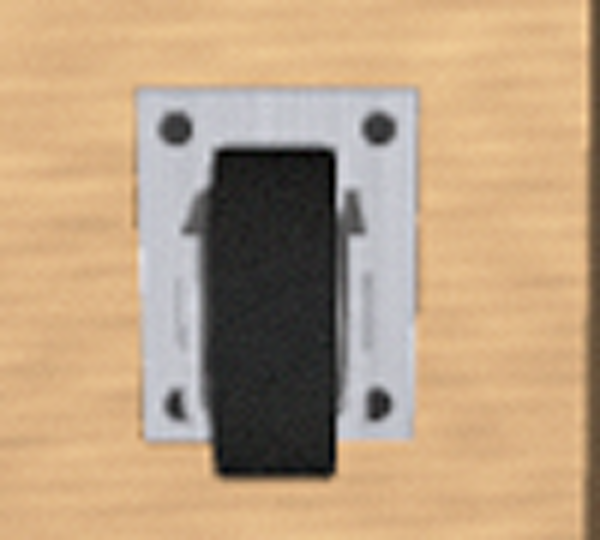

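```bash
python3 - <<'E'
from h import *
np.set_printoptions(precision=1,suppress=True)
d=load("wrist4")
ang=lambda v:np.degrees(np.arctan2(v[1],v[0]))
f=lambda p:unc(p,205,110,6)
P=np.array([onz(d,*f(p),10)[:2] for p in [(136,88),(418,88),(412,439),(146,439)]])
print(P,P.mean(0));print(ang(P[3]-P[0]),ang(P[2]-P[1]),ang(P[1]-P[0])-90,ang(P[2]-P[3])-90)
Q=np.array([onz(d,*f(p),10)[:2] for p in [(176,129),(379,128)]]);print("holes",ang(Q[1]-Q[0])-90)
W=np.array([onz(d,*f(p),75)[:2] for p in [(214,440),(336,440),(214,170),(336,170)]]);print("wheel y",W)
E
```

```text
[[ 486.1 -126.6]
 [ 490.   -71.2]
 [ 561.2  -76.3]
 [ 557.4 -131.2]] [ 523.7 -101.3]
-3.7033358076550877 -4.084332169146385 -3.9842478109416675 -3.9888500824387734
holes -3.705604488309959
wheel y [[ 541.6 -112.9]
 [ 543.1  -91.8]
 [ 495.1 -109.1]
 [ 496.5  -88.7]]
```

```bash
python3 -m inch '[0.7,-0.1,4,-0.3,0,0,0, 0.7,-0.1,8,-0.3,0,0,0, 0.7,-0.1,11,-0.3,0,0,0, 0.7,-0.1,12,-0.3,0,0,0, 0.7,-0.1,12,-0.3,0,0,0, 0.7,-0.1,12,-0.3,0,0,0, 0.7,-0.1,12,-0.3,0,0,0]'
python3 -c "
from h import *
go(523.7,-101,31,-3.9)"
```

```text
clock: 6.85
eef_pos: [525.2, -100.5, 127.5]
tool_rot: [-1.571, -0.003, -0.07]
force: [0.1, -0.5, -0.1]
width: 59.9
clock 6.85 pos [ 525.2 -100.5  127.5] rot [-90.   -0.2  -4. ] w 59.9 F [ 0.1 -0.5 -0.1] 
shift [-0.18  9.65 -0.05] turn [ 0.  -0.1  0.2]
```

```bash
python3 -m inch '[0.7,-0.1,2.5,-0.1,0,0,0, 0.7,-0.1,5,-0.1,0,0,0, 0.7,-0.1,7.5,-0.1,0,0,0, 0.7,-0.1,9.2,-0.1,0,0,0, 0.7,-0.1,9.6,-0.1,0,0,0, 0.7,-0.1,9.6,-0.1,0,0,0, 0.7,-0.1,9.6,-0.1,0,0,0, 0.7,-0.1,9.6,-0.1,0,0,0]'
python3 - <<'E'
from h import *
from cell import imaging
import cv2
go(523.7,-101,31,-3.9)
d=imaging.get_image("wrist");cv2.imwrite("pics/wrist5.png",d["img"][:,:,::-1])
E
```

```text
clock: 7.65
eef_pos: [523.8, -101.7, 31.1]
tool_rot: [-1.571, -0.002, -0.07]
force: [0.0, -1.0, -0.2]
width: 59.7
clock 7.65 pos [ 523.8 -101.7   31.1] rot [-90.   -0.1  -4. ] w 59.7 F [ 0.  -1.  -0.2] 
shift [-0.02  0.01  0.07] turn [ 0.  -0.1  0.1]
```

View pics/wrist5.png

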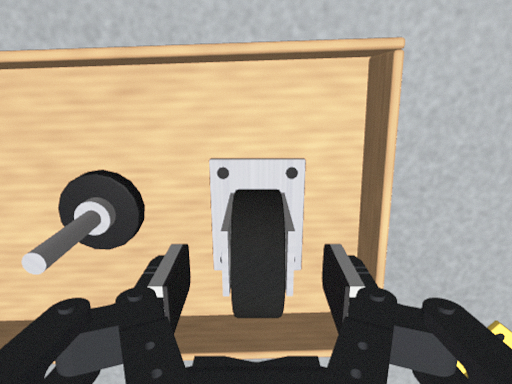

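The wheel and fork are centred between the pads (columns 188–323, wheel at 258), and the foot and tray walls are clear. I'll close the gripper.

```bash
python3 -m inch '[0.5,0,0,0,0,0,0, 0.4,0,0,0,0,0,0, 0.2,0,0,0,0,0,0, 0.2,0,0,0,0,0,0, 0.2,0,0,0,0,0,0, 0.2,0,0,0,0,0,0]'
python3 - <<'E'
from h import *
from cell import imaging
import cv2
go(487.8,167.5,134,-91)
d=imaging.get_image("wrist");cv2.imwrite("pics/wrist6.png",d["img"][:,:,::-1])
E
```

```text
clock: 8.3
eef_pos: [523.0, -101.3, 30.5]
tool_rot: [-1.571, -0.001, -0.07]
force: [-0.8, 1.1, 5.8]
width: 30.1
clock 8.3 pos [ 523.  -101.3   30.5] rot [-90.  -0.  -4.] w 30.1 F [-0.8  1.1  5.8] 
shift [ -5.38 -10.34  26.57] turn [-0. 87.  0.]
```

View pics/wrist6.png

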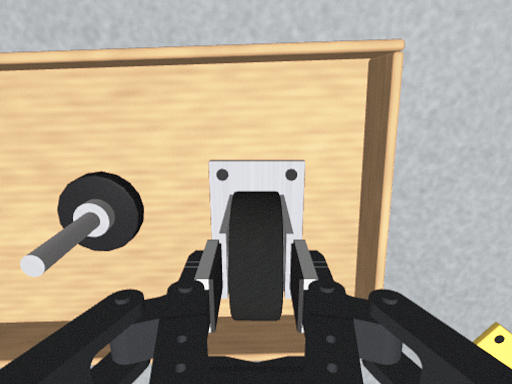

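```bash
python3 -m inch '[0.2,0,-1,0,0,0,0, 0.2,0,-3,0,0,0,0, 0.2,0,-5.5,0,0,0,0, 0.2,0,-8,0,0,0,0, 0.2,0,-10.5,0,0,0,0, 0.2,0,-12.5,0,0,0,0, 0.2,0,-13,0,0,0,0, 0.2,0,-13,0,0,0,0]'
python3 - <<'E'
from h import *
from cell import imaging
import cv2
go(487.8,167.5,160,-91)
d=imaging.get_image("side");cv2.imwrite("pics/side7.png",d["img"][:,:,::-1])
E
```

```text
clock: 9.15
eef_pos: [522.9, -101.5, 160.4]
tool_rot: [-1.571, -0.001, -0.07]
force: [0.4, -0.7, -3.4]
width: 29.8
clock 9.15 pos [ 522.9 -101.5  160.4] rot [-90.   -0.1  -4. ] w 29.8 F [ 0.4 -0.7 -3.4] 
shift [-5.38  0.04 26.59] turn [-0. 87.  0.]
```

View pics/side7.png

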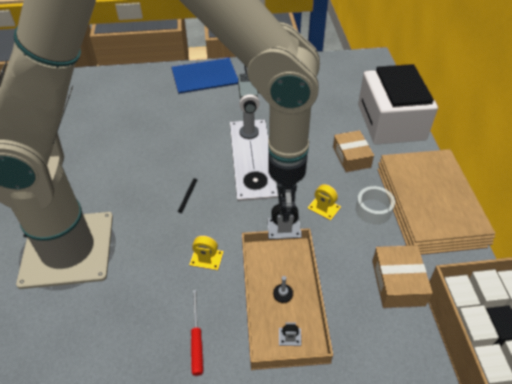

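The castor is lifted (side view, 285,220); the foot and small castor are still in the tray. Force is −3.4 N, which fits its mass. Moving to the spot, smoothly.

```bash
python3 -m inch '[0.2,-0.2,0,1,0,4,0, 0.2,-0.6,0,3,0,10,0, 0.2,-1.2,0,6,0,18,0, 0.2,-1.8,0,9,0,26,0, 0.2,-2.4,0,12,0,34,0, 0.2,-3,0,15,0,42,0, 0.2,-3.6,0,18,0,50,0, 0.2,-4.2,0,21,0,58,0, 0.2,-4.8,0,23.7,0,66,0, 0.2,-5.1,0,25.3,0,74,0, 0.2,-5.3,0,26.2,0,81,0, 0.2,-5.4,0,26.6,0,87,0]'
python3 -m inch '[0.2,0,0,0,0,0,0, 0.2,0,0,0,0,0,0, 0.2,0,0,0,0,0,0]'
python3 -c "
from h import *
go(487.8,167.5,133.5,-91)"
```

```text
clock: 10.4
eef_pos: [486.0, 168.9, 158.2]
tool_rot: [-1.574, -0.001, -1.591]
force: [-0.8, -0.3, -2.3]
width: 29.9
clock: 10.7
eef_pos: [487.2, 166.9, 159.4]
tool_rot: [-1.572, -0.001, -1.588]
force: [-0.5, 0.5, -3.3]
width: 29.9
clock 10.7 pos [487.2 166.9 159.4] rot [-90.1  -0.  -91. ] w 29.9 F [-0.5  0.5 -3.3] 
shift [-0.06  2.59  0.06] turn [0.1 0.  0. ]
```

```bash
python3 -m inch '[0.2,-0.1,0.5,0.1,0,0,0, 0.2,-0.1,1.2,0.1,0,0,0, 0.2,-0.1,2,0.1,0,0,0, 0.2,-0.1,2.5,0.1,0,0,0, 0.2,-0.1,2.6,0.1,0,0,0, 0.2,-0.1,2.6,0.1,0,0,0, 0.2,-0.1,2.6,0.1,0,0,0, 0.2,-0.1,2.6,0.1,0,0,0]'
python3 - <<'E'
from h import *
from cell import imaging
import cv2
go(487.8,167.5,133.5,-91)
for n in ["wrist","scene","side"]:
    d=imaging.get_image(n);pickle.dump(d,open(n+"8.pkl","wb"));im=d["img"][:,:,::-1].copy();cv2.imwrite(f"pics/{n}8.png",im)
    u,v=proj(d,np.array([487.8,167.5,158.]));print(n,u,v,proj(d,np.array([487.8,167.5,108.])))
    if n!="wrist":
        x0,y0=int(u)-60,int(v)-45
        cv2.imwrite(f"pics/{n}8c.png",cv2.resize(im[y0:y0+100,x0:x0+130],None,fx=6,fy=6,interpolation=cv2.INTER_CUBIC));print(x0,y0)
E
```

```text
clock: 11.5
eef_pos: [488.8, 168.7, 134.1]
tool_rot: [-1.57, 0.0, -1.588]
force: [-0.1, 0.5, -3.0]
width: 30.3
clock 11.5 pos [488.8 168.7 134.1] rot [-90.   0. -91.] w 30.3 F [-0.1  0.5 -3. ] 
shift [ 0.12  0.06 -0.1 ] turn [-0. -0. -0.]
wrist 253.58880983222778 252.79718874078327 (np.float64(254.02796445525973), np.float64(216.3467783216873))
scene 296.3839604949794 197.56135137225056 (np.float64(294.8339018261047), np.float64(208.90880379720943))
236 152
side 254.7458252253089 141.20329949394724 (np.float64(254.92397442788985), np.float64(155.39385826753264))
194 96
```

View pics/scene8c.png

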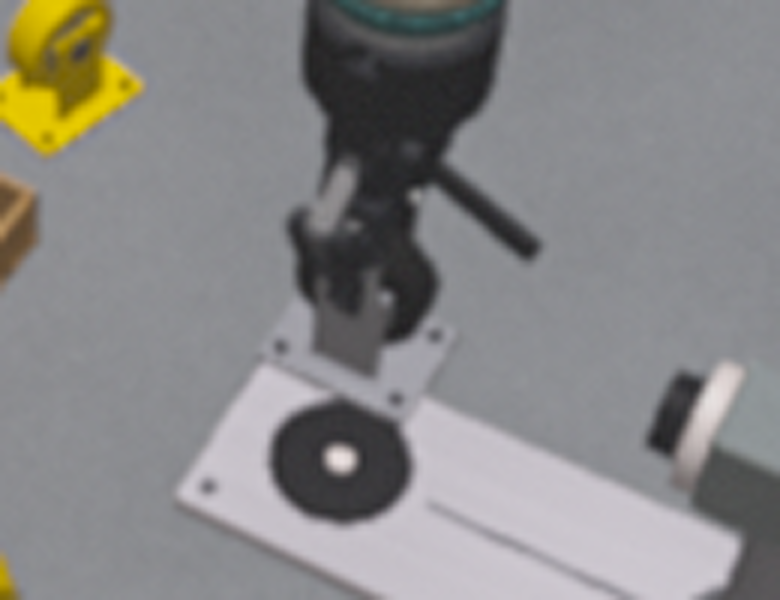

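View pics/side8c.png

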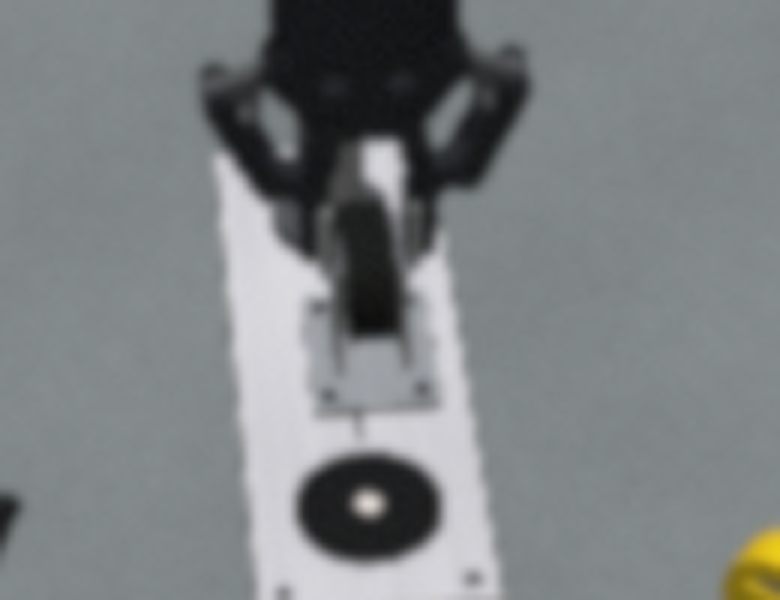

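View pics/wrist8.png

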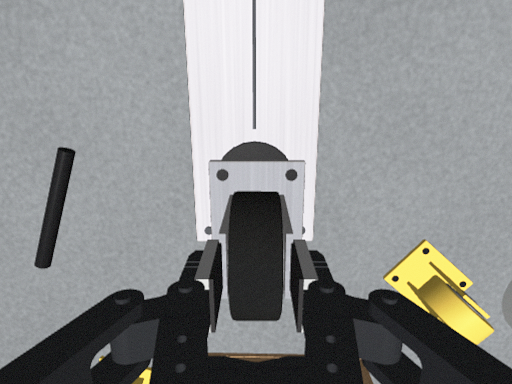

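The wrist view matches the one at the grasp (plate holes at (222,174) and (291,174)), so nothing has slipped. I'll settle and measure the plate in both fixed views.

```bash
python3 -m inch '[0.2,0,0,0,0,0,0, 0.2,0,0,0,0,0,0, 0.2,0,0,0,0,0,0, 0.2,0,0,0,0,0,0, 0.2,0,0,0,0,0,0, 0.2,0,0,0,0,0,0]'
python3 - <<'E'
from h import *
np.set_printoptions(precision=1,suppress=True)
go(487.8,167.5,133.5,-91)
a=load("scene8");b=load("side8");w=load("wrist8")
f=lambda p:unc(p,236,152,6);g=lambda p:unc(p,194,96,6)
ang=lambda v:np.degrees(np.arctan2(v[1],v[0]))
for p in [(258,352),(405,418),(458,330)]: print("sc corner",onz(a,*f(p),113.6))
for p in [(280,347),(396,399),(435,335)]: print("sc hole",onz(a,*f(p),113.6))
for p in [(318,408),(440,402)]: print("sd corner",onz(b,*g(p),113.6))
for p in [(328,396),(421,388),(318,308),(412,302)]: print("sd hole",onz(b,*g(p),113.6))
print("tri hole", tri(a,f((280,347)),b,g((421,388))), tri(a,f((435,335)),b,g((318,308))), tri(a,f((396,399)),b,g((412,302))))
P=[onz(w,*p,113.6) for p in [(209,161),(304,161),(222,174.5),(291,174.5)]];print("wr",*P,ang(P[1]-P[0]))
E
```

```text
clock: 12.25
eef_pos: [488.5, 168.6, 133.9]
tool_rot: [-1.571, 0.0, -1.588]
force: [-0.7, 0.5, -2.9]
width: 29.6
clock 12.25 pos [488.5 168.6 133.9] rot [-90.   0. -91.] w 29.6 F [-0.7  0.5 -2.9] 
shift [ 0.1  0.  -0.1] turn [ 0. -0. -0.]
sc corner [516.4 133.3 113.6]
sc corner [516.7 204.4 113.6]
sc corner [462.7 205.1 113.6]
sc hole [509.3 140.5 113.6]
sc hole [509.6 196.8 113.6]
sc hole [470.2 197.4 113.6]
sd corner [462.6 134.1 113.6]
sd corner [514.9 131.6 113.6]
sd hole [467.6 140.9 113.6]
sd hole [507.9 141.1 113.6]
sd hole [468.8 196.4 113.6]
sd hole [510.5 195.4 113.6]
tri hole (array([508.4, 140.7, 113.3]), np.float64(1.3710834598571506)) (array([469.1, 197.3, 112.6]), np.float64(0.6023216167246723)) (array([510.1, 196.5, 113.2]), np.float64(1.354608376778046))
wr [462.6 204.1 113.6] [517.4 203.1 113.6] [469.7 196.  113.6] [510.  195.2 113.6] -1.0712613202029277
```

```bash
python3 -m inch '[0.2,0.05,0,-0.05,0,0,0, 0.2,0.1,0,-0.1,0,0,0, 0.2,0.1,0,-0.1,0,0,0, 0.2,0.1,0,-0.1,0,0,0, 0.2,0.1,0,-0.1,0,0,0, 0.2,0.1,0,-0.1,0,0,0, 0.2,0.1,0,-0.1,0,0,0, 0.2,0.1,0,-0.1,0,0,0]'
python3 - <<'E'
from h import *
from cell import imaging
import cv2
go(487.8,167.5,133.5,-91)
for n in ["scene","side"]:
    d=imaging.get_image(n);cv2.imwrite(f"pics/{n}9.png",d["img"][:,:,::-1])
E
```

```text
clock: 13.05
eef_pos: [487.5, 167.6, 133.9]
tool_rot: [-1.571, -0.0, -1.588]
force: [-0.3, 0.1, -2.8]
width: 29.7
clock 13.05 pos [487.5 167.6 133.9] rot [-90.  -0. -91.] w 29.7 F [-0.3  0.1 -2.8] 
shift [0.01 0.04 0.03] turn [ 0. -0.  0.]
```

View pics/scene9.png

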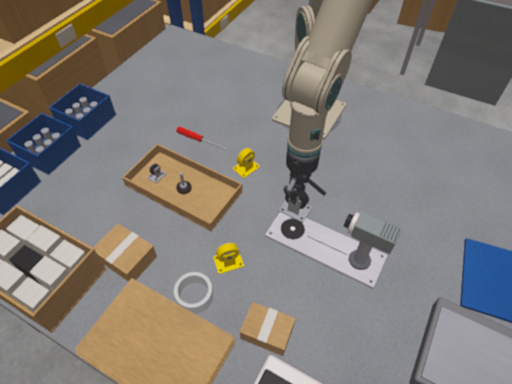

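The final view shows the castor held over the disc (297,200) with the head (370,230) looking along the plate. The foot and small castor are still in the tray at (183,187) and (155,170). The arm is still, so I'm handing in.

```bash
python3 -c "
from cell import finish_job
print(finish_job())"
```

```text
the job is handed in; nothing more can be done
None
```

The job is handed in at about 13 s of the 48 s allowed, with the castor still gripped and held over the disc. No check failed, and the camera readings disagreed with each other by at most 2–3 mm.

- **Camera head:** I gripped the head across its width, turned it about 42° clockwise and released it. From above, its axis measured −91.1° against −90.95° for the base plate, so it is about 0.2° off. I did not re-measure it after that; the last picture still shows it in line.
- **Castor:** I took the larger black-wheeled castor from the tray by its fork cheeks. The foot and the small castor stayed in the tray, as the last picture shows.
- **Final pose:** The arm reads the tool at (487.5, 167.6) mm, against my estimate of the disc centre at about (487.8, 167.5). The wheel centre is about 158 mm above the bench, and the rolling direction is within about 0.2° of the plate axis.
- **Camera agreement:** The last plate measurement put the castor about 1 mm off the disc centre. I corrected for that using the arm's reading and did not measure the plate again.
- **Grip:** The wrist picture at the spot matched the one at the grasp, so there was no sign of slip. The force stayed steady at about −2.8 N, which fits a 0.25 kg part.

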